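Clear the sewing things into thread stand and tool tray

ROBOT

A 6-joint arm with a two-finger parallel gripper is mounted at the origin on a cart in front of the work surface, level with it; the furniture and walls round the work are solid. World frame = base frame: x ahead of the robot, y to its left, z up, the work surface at z = 0. Lengths are in m, angles in rad, forces in N, time in s.
With the tool pointing down it reaches from about 0.275 to 0.825 m from the base axis. Payload 4.9 kg.
Tool frame: the origin (TCP) lies midway between the tips of the shut fingers; the grasp point (between the pads) lies 19 mm behind it (grip_point_offset is the distance from the TCP to the grasp point, in m); z points along the fingers, y is the line along which they close (so a half turn about z gives the same grasp; the last joint's range is limited). The gripper opens to 85 mm and grips with 20 to 120 N. Pads are 22 mm wide; open, the fingers measure 114 mm over their backs; the gripper's body (76 mm by 85 mm) begins 54 mm behind the grasp point. The pads swing forward as they close: fully open they stand 13 mm farther back than shut.
Start: joints at [-1.405, 0.326, -0.193, 1.052, 0, 1.437], TCP at [0.162, -0.525, 0.231] pointing down, gripper open.
Joint ranges: [-2.65, 2.65], [-0.97, 1.79], [-1.3, 1.35], [-1.93, 2.1], [-1.47, 1.37], [-3.14, 3.14]. Speed limits (rad/s): [2.57, 2.57, 3.14, 3.14, 3.14, 3.14].

INTERFACE

Orientations are given as a rotation vector (axis times angle).
In Python, from cell import * gives the robot as it stands. Calls block until the motion is done:
- movep(position, orientation): joint-space move of the TCP to a pose.
- move_l(position, velocity=0.15, rot=None, until_force=None): straight line of the TCP; rot=None keeps the orientation; velocity is the mean speed in m/s. With until_force (N) it stops when the force on the tool has changed by that much, and returns True; else False.
- set_joints(angles): joint-space move.
- let_go() and grab(newtons=None): open the fingers fully, or close them until they stop; newtons is the grip in N (None keeps the last).
- sleep(seconds).
- ik(position, orientation): joint angles nearest the present ones, or None.
- get_state(): the state.
- grab_frame(name): name is "side" or "top"; returns a dict with "img" (384x512x3 uint8, red, green, blue), "fx", "fy", "cx", "cy" (pixels), "cam_to_world" (4x4, takes a point from camera to world coordinates). Camera axes: x right, y down, z forward; pixel columns grow to the right and rows downward; lengths in m; the calibration is good to about 2 mm. A picture is of the moment at which its call begins. There is no depth.
A pose or a line that the arm cannot do raises MotionError and nothing moves.
- sign_off(): hands the job in; it is judged then, once.
Trained networks look in the newest picture that a camera, given by its name, has taken for a name from the list of things; names that differ only in an ending like _2 or _b are one class to them, and where a whole thing is asked for, a point or a joint stands for the part that bears it (a point fixed in the world has none). Each returns a list of dicts, best first, with "score" (0 to 1); they miss things now and then, are a little off and sometimes report something else, mostly with a low value. They report only what shows in the picture. A call takes as long as a camera call.
- spot_in(camera, name): "centre" ([column, row] in pixels, amid what is visible of it).
- silhouettes(camera, name): "mask" (384x512 bool, what is visible of it) and "centre" ([column, row] in pixels, amid what is visible of it).
- tip_of(camera, name): "centre" ([column, row] in pixels: a listed point, or the origin of a listed thing).
The state is a dict: "clock": time; "q": joint angles; "joint_velocities": joint speeds; "tau": joint torques, N m; "position": TCP position; "eef_rot": TCP orientation; "contact_force": force on the tool from outside, world axes, zero at the start; "wrist_torque": the same for the moment, N m; "finger_gap": opening from 0.0 (shut) to 1.0 (fully open); "grasp_force": force on a finger pad.
Only numpy, scipy, OpenCV 4.12 (cv2) and the standard library are available. Lean on these libraries where they do the work, as an engineer would, in place of code of your own. Each camera call takes 0.05 s, during which the arm holds its last target. There are 200 camera calls.

TASK

The sewing is finished, so put away the five loose sewing things lying in front of you. Stand each of the two loose reels of thread upright in the empty near well of the thread stand, straight in front of the stored reel of its own colour, and leave the two stored reels standing in their wells. In the tool tray, lay the round needle tin flat in the round pocket and the cake of beeswax flat in the oblong pocket, and press the yellow snap-off cutter, lying flat with its slider button up, down into the two spring clips until it snaps fully home in both.

Things in the scene. Friction and masses are not known exactly. Their poses are not given: they have to be found in the camera images.
- white_reel: Loose wooden reel wound with white thread, a round white label on its top, standing upright on the bench: 36 mm diameter, 45 mm tall. Origin at the centre of its underside, z up along its axis. 0.035 kg.
- brown_reel: Loose wooden reel wound with brown thread, a round brown label on its top, standing upright on the bench: 36 mm diameter, 45 mm tall. Origin at the centre of its underside, z up along its axis. 0.035 kg.
- needle_tin: Flat round grey metal tin, shut, 46 mm diameter, 21 mm tall, lying flat. Origin at the centre of its underside, z up.
- beeswax: Cake of amber-yellow beeswax with thread grooves in its top, 31 mm (its x) by 45 mm (its y), 19 mm tall, lying flat. Origin at the centre of its underside, z up.
- cutter: Yellow snap-off cutter, flat on the bench: 167 mm long (y), 19 mm wide (x). Origin at the underside of the handle, z up. Handle from y = -57 to +84 mm, 12.5 mm high, long edges bevelled 3 mm; full width from y = -41 to +78; its middle is at y = +13. Blade to y = -84. A black slider button on top rises to 18 mm. Grip across the width at the middle.
- thread_stand: Pale beech block 140 (x) by 168 (y) by 22 mm, fixed. Origin: centre of its underside; x away from the robot. Four round wells, 52 mm wide, floors 8 mm above the origin, rims 22 mm, centres at x = -34 and +34, y = -42 and +42 mm. The two far wells (+x) hold the stored reels, either colour on either side; the two near wells (-x) are empty.
- stored_white: Reel of white thread, white label on top, standing in one of the two far wells of the thread stand: 36 mm diameter, 45 mm tall, loose. Origin at the centre of its underside. Stays where it is.
- stored_brown: Reel of brown thread, brown label on top, standing in the other far well of the thread stand: 36 mm diameter, 45 mm tall, loose. Origin at the centre of its underside. Stays where it is.
- tool_tray: Wooden tray 122 (x) by 180 (y) mm, fixed. Origin: centre of its underside, x away from robot. Near part 18 mm high: pockets 6 mm deep, round 62 mm at (-25,+45), oblong 61 (x) by 47 (y) at (-25,-45), floors z=12. Far part: steel clips at (36,-42) and (36,+42); cutter lies along y, either way round, handle middle between them; pressed down with about 15 N its underside comes to z=18. Clips to z=46, mouth 35 wide.

How it is judged:
At the end, for the whole second after the job is handed in: At rest: each loose reel upright on the floor of the near well in front of its colour; tin flat in the round, wax flat in the oblong pocket (all within 12 mm of centre, 4 mm of floor); cutter level in both clips, within 2.5 mm of the seat, 6 mm of the clip line, 18 mm of midway, 0.08 rad (((y of stored_white in the frame of thread_stand above 0.02 m and x of white_reel in the frame of thread_stand between -0.046 and -0.022 m and y of white_reel in the frame of thread_stand between 0.03 and 0.054 m and z of white_reel in the frame of thread_stand between 0.004 and 0.012 m) or (y of stored_white in the frame of thread_stand below -0.02 m and x of white_reel in the frame of thread_stand between -0.046 and -0.022 m and y of white_reel in the frame of thread_stand between -0.054 and -0.03 m and z of white_reel in the frame of thread_stand between 0.004 and 0.012 m)) and angle between each of white_reel, brown_reel, needle_tin, beeswax's own z axis and vertical below 0.15 rad and ((y of stored_brown in the frame of thread_stand above 0.02 m and x of brown_reel in the frame of thread_stand between -0.046 and -0.022 m and y of brown_reel in the frame of thread_stand between 0.03 and 0.054 m and z of brown_reel in the frame of thread_stand between 0.004 and 0.012 m) or (y of stored_brown in the frame of thread_stand below -0.02 m and x of brown_reel in the frame of thread_stand between -0.046 and -0.022 m and y of brown_reel in the frame of thread_stand between -0.054 and -0.03 m and z of brown_reel in the frame of thread_stand between 0.004 and 0.012 m)) and x of needle_tin in the frame of tool_tray between -0.037 and -0.013 m and y of needle_tin in the frame of tool_tray between 0.033 and 0.057 m and z of needle_tin in the frame of tool_tray between 0.008 and 0.016 m and x of beeswax in the frame of tool_tray between -0.037 and -0.013 m and y of beeswax in the frame of tool_tray between -0.057 and -0.033 m and z of beeswax in the frame of tool_tray between 0.008 and 0.016 m and z of cutter in the frame of tool_tray between 0.015 and 0.0205 m and x of cutter in the frame of tool_tray between 0.03 and 0.042 m and y of tool_tray in the frame of cutter between -0.005 and 0.036 m and angle between the y axis of cutter and the y axis of tool_tray, either way round below 0.08 rad and angle between cutter's own z axis and vertical below 0.08 rad and linear speed of each of white_reel, brown_reel, needle_tin, beeswax, cutter below 0.02 m/s); the robot touches nothing.
It fails at once if the stored white reel is tipped or taken from its well (angle between stored_white's own z axis and vertical above 0.4 rad or distance of stored_white from where it was at the start of the episode above 0.025 m).
It fails at once if the stored brown reel is tipped or taken from its well (angle between stored_brown's own z axis and vertical above 0.4 rad or distance of stored_brown from where it was at the start of the episode above 0.025 m).
It also fails if it takes over 128 s, if anything falls off the work surface, if the arm or the gripper's body presses on something with over 40 N, if the wrist force passes 120 N, or if a joint passes its speed limit or range.

## Working session

There is one attempt and no reset: what is moved stays moved. The work goes in short steps, each a Python script; the robot and the scene stay as the last script left them, time stands still between calls to the robot, and variables do not carry over. Pictures are saved under pics/ and viewed, at most 14 in all, crops included, and the job is handed in when it is done.

```bash
mkdir -p pics; ls
python3 - <<'E'
from cell import *
import cv2, numpy as np
for c in ("top","side"):
    f=grab_frame(c); cv2.imwrite(f"pics/{c}0.png",f["img"][:,:,::-1])
    print(c,f["fx"],f["fy"],f["cx"],f["cy"],np.round(f["cam_to_world"],3).tolist())
    for n in "white_reel brown_reel needle_tin beeswax cutter thread_stand stored_white stored_brown tool_tray".split():
        print(n,[(np.round(d["centre"]).tolist(),round(d["score"],2)) for d in tip_of(c,n)][:3])
s=get_state();print(s["clock"],s["position"],s["eef_rot"])
E
```

```text
pics
top 390.417845731393 390.417845731393 256.61715540817613 189.8339679215991 [[0.012, -0.993, 0.116, 0.477], [-1.0, -0.011, 0.009, 0.03], [-0.008, -0.116, -0.993, 1.026], [0.0, 0.0, 0.0, 1.0]]
white_reel [([280.0, 231.0], 0.56)]
brown_reel [([335.0, 236.0], 0.66)]
needle_tin [([235.0, 225.0], 0.69)]
beeswax []
cutter [([380.0, 217.0], 0.58)]
thread_stand [([308.0, 180.0], 0.64), ([378.0, 217.0], 0.37)]
stored_white [([326.0, 168.0], 0.52), ([378.0, 215.0], 0.39)]
stored_brown [([296.0, 167.0], 0.52)]
tool_tray [([219.0, 177.0], 0.94)]
side 382.3831197919747 382.3831197919747 261.2216503887226 196.79650405710623 [[0.925, -0.175, 0.337, 0.238], [-0.379, -0.366, 0.85, -0.754], [-0.025, -0.914, -0.405, 0.405], [0.0, 0.0, 0.0, 1.0]]
white_reel [([246.0, 223.0], 0.72)]
brown_reel [([269.0, 254.0], 0.67)]
needle_tin [([236.0, 198.0], 0.66), ([270.0, 254.0], 0.41)]
beeswax [([206.0, 181.0], 0.69), ([270.0, 187.0], 0.36)]
cutter [([319.0, 286.0], 0.63)]
thread_stand []
stored_white [([342.0, 226.0], 0.87)]
stored_brown [([322.0, 211.0], 0.7)]
tool_tray [([273.0, 187.0], 0.62), ([249.0, 222.0], 0.28)]
1.0 [ 0.16243291 -0.52547617  0.23129469] [ 3.10635372e+00  4.69156872e-01 -5.37541142e-05]
```

Run:
```python
import cv2
a=cv2.imread("pics/top0.png")[130:275,150:420]; cv2.imwrite("pics/top0c.png",cv2.resize(a,(800,430),interpolation=cv2.INTER_CUBIC))
```

```text
(no output)
```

View pics/side0.png

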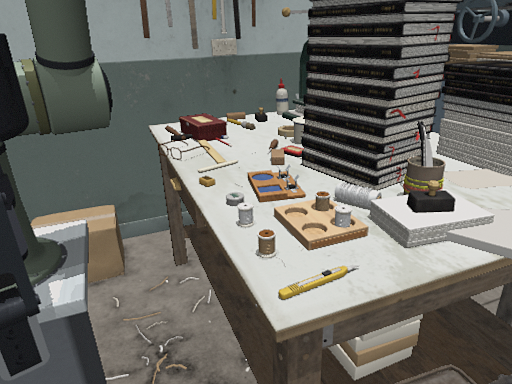

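View pics/top0c.png

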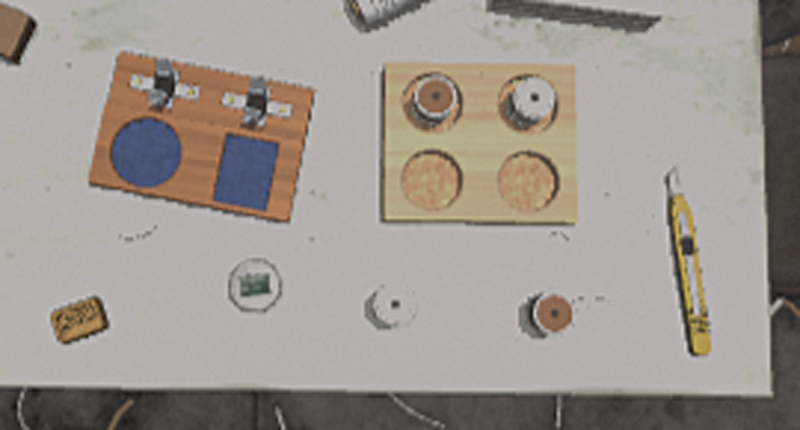

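The side view shows a tall book stack behind the tray and the cutter at the near end of the bench. In the top crop, brown is stored in the left (+y) far well and white in the right. Key crop points are white loose (395,303), brown (554,313), tin (255,284), wax (78,318) and cutter (672,168)-(700,352). Next I measure these.

```bash
cat > h.py <<'E'
from cell import *
import numpy as np, cv2
from scipy.spatial.transform import Rotation as Ro
def ray(f,px,z):
    px=np.atleast_2d(px).astype(float)
    d=np.c_[(px[:,0]-f["cx"])/f["fx"],(px[:,1]-f["cy"])/f["fy"],np.ones(len(px))]
    T=np.array(f["cam_to_world"]); d=d@T[:3,:3].T; o=T[:3,3]
    return (o+d*((z-o[2])/d[:,2])[:,None])[:,:2]
def down(a):
    "tool down, finger-closing axis (tool y) at world angle a"
    y=np.array([np.cos(a),np.sin(a),0]); z=np.array([0,0,-1.])
    return Ro.from_matrix(np.c_[np.cross(y,z),y,z]).as_rotvec()
E
python3 - <<'E'
from h import *
f=grab_frame("top"); c=lambda *p: np.array(p)/2.963+[150,130]
def S(n,p,z): print(n,np.round(ray(f,c(*p),z),4).tolist())
S("white",[(395,303)],.045);S("brown",[(554,313)],.045);S("tin",[(255,283)],.021);S("wax",[(80,317)],.019)
S("cutter tip,end",[(672,168),(700,352)],.01)
S("tray corners",[(118,52),(314,90),(290,222),(90,185)],.018)
S("pockets",[(146,152),(246,171)],.013);S("clips",[(162,85),(257,103)],.02)
S("wells near",[(431,180),(528,180)],.022);S("stand",[(385,63),(576,65),(576,222),(381,220)],.022)
S("stored",[(436,96),(534,97)],.053)
for n,z in dict(white_reel=.022,brown_reel=.022,needle_tin=.012,beeswax=.012,cutter=.008,tool_tray=.012,thread_stand=.015).items():
    for cam in("top","side"):
        ff=grab_frame(cam)
        for d in silhouettes(cam,n)[:1]:
            m=d["mask"].astype(np.uint8); v,u=np.nonzero(m)
            r=cv2.minAreaRect(ray(ff,np.c_[u,v],z).astype(np.float32)*1000)
            print(n,cam,round(d["score"],2),m.sum(),np.round(r[0]),np.round(r[1]),round(r[2],1), "mean",np.round(ray(ff,[u.mean(),v.mean()],z)*1000))
E
```

```text
white [[0.4852, -0.0292]]
brown [[0.4785, -0.1628]]
tin [[0.5011, 0.0905]]
wax [[0.47, 0.2416]]
cutter tip,end [[0.607, -0.2751], [0.4466, -0.2956]]
tray corners [[0.7043, 0.2164], [0.6719, 0.0417], [0.5546, 0.0611], [0.585, 0.2372]]
pockets [[0.6155, 0.1896], [0.5996, 0.1008]]
clips [[0.6745, 0.1761], [0.6593, 0.0918]]
wells near [[0.5925, -0.0615], [0.5934, -0.146]]
stand [[0.696, -0.0208], [0.696, -0.1891], [0.5572, -0.1873], [0.5569, -0.0181]]
stored [[0.661, -0.0629], [0.6611, -0.1463]]
white_reel top 0.74 174 [486. -27.] [36. 36.] 0.4 mean [[486. -28.]]
white_reel side 0.69 311 [490. -24.] [118.  32.] 71.8 mean [[488. -28.]]
brown_reel top 0.53 209 [ 480. -162.] [35. 41.] 0.7 mean [[ 480. -162.]]
brown_reel side 0.6 474 [ 483. -157.] [106.  35.] 65.8 mean [[ 483. -160.]]
needle_tin top 0.61 241 [501.  92.] [44. 43.] 27.8 mean [[501.  93.]]
needle_tin side 0.48 160 [500.  90.] [69. 38.] 70.3 mean [[501.  90.]]
beeswax top 0.62 197 [470. 245.] [31. 46.] 19.1 mean [[470. 245.]]
beeswax side 0.43 127 [469. 239.] [81. 40.] 76.1 mean [[469. 239.]]
cutter top 0.96 398 [ 526. -286.] [157.  20.] 6.7 mean [[ 522. -286.]]
cutter side 0.76 821 [ 523. -285.] [160.  31.] 8.6 mean [[ 515. -288.]]
tool_tray top 0.63 3195 [634. 142.] [184. 127.] 79.4 mean [[633. 141.]]
tool_tray side 0.65 1417 [639. 142.] [244. 140.] 79.6 mean [[628. 122.]]
thread_stand top 0.61 3108 [ 628. -105.] [142. 172.] 0.3 mean [[ 623. -103.]]
thread_stand side 0.88 2545 [ 630. -106.] [201. 160.] 90.0 mean [[ 615. -125.]]
```

View pics/top0.png

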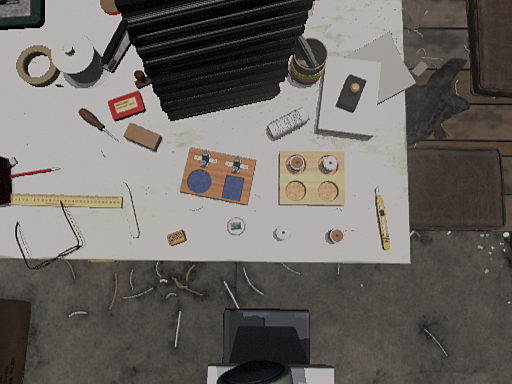

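The top view confirms the layout: the book stack's front edge is at about row 118 (x≈0.78), clear of the tray. Poses from both cameras agree to within a few mm. Next step is the white reel.

```bash
cat >> h.py <<'E'
D=np.pi/180; YT=-10.3*D
Rt=np.array([[np.cos(YT),-np.sin(YT)],[np.sin(YT),np.cos(YT)]])
tray=lambda x,y: np.array([.6317,.1405])+Rt@[x,y]
stand=lambda x,y: np.array([.627+x,-.104+y])
P=lambda p,z: [float(p[0]),float(p[1]),float(z)]
def st(t):
    s=get_state(); print(t,"clk%.1f gap%.3f gf%.1f"%(s["clock"],s["finger_gap"],s["grasp_force"]),np.round(s["position"],4),np.round(s["contact_force"],1),"j6 %.2f"%s["q"][5])
def pickplace(a,aa,b,ba,zg,zb,N=40,H=.13):
    "a->b, closing angles aa,ba; TCP zg above underside; zb = floor height at b"
    movep(P(a,H),down(aa)); move_l(P(a,zg),.15); grab(N); st("grip")
    move_l(P(a,H),.2); st("lift"); movep(P(b,H),down(ba)); move_l(P(b,zb+zg+.015),.15)
    r=move_l(P(b,zb+zg-.002),.03,until_force=3); st("down %s"%r)
    let_go(); move_l(P(b,H),.2); st("done")
E
python3 - <<'E'
from h import *
for n,p,z,a in [("w",(.486,-.0285),.02,90*D),("b",(.48,-.162),.02,90*D),("tin",(.501,.091),.006,90*D+YT),("wax",(.47,.242),.006,19.1*D),("waxp",tray(-.025,-.045),.02,90*D+YT),("cut",(.516,-.2865),.004,97*D),("cutp",tray(.036,0),.022,YT)]:
  for k in (0,-np.pi):
    q=ik(P(p,z),down(a+k)); print(n,k!=0,None if q is None else np.round(q,2))
pickplace((.486,-.0285),-90*D,stand(-.034,-.042),-90*D,.02,.008)
E
```

```text
w False [-0.21  0.47 -0.61  0.49  0.   -0.21]
w True [-0.21  0.47 -0.61  0.49  0.    2.93]
b False [-0.47  0.5  -0.56  0.51  0.   -0.47]
b True [-0.47  0.5  -0.56  0.51  0.    2.67]
tin False [ 0.03  0.52 -0.56  0.48  0.    0.21]
tin True [ 0.03  0.52 -0.56  0.48 -0.   -2.93]
wax False [ 0.34  0.55 -0.51  0.51 -0.    1.57]
wax True [ 0.34  0.55 -0.51  0.51  0.   -1.57]
waxp False [ 0.05  0.64 -0.28  0.65  0.    0.22]
waxp True [ 0.05  0.64 -0.28  0.65 -0.   -2.92]
cut False [-0.63  0.64 -0.34  0.59 -0.   -0.75]
cut True [-0.63  0.64 -0.34  0.59 -0.    2.39]
cutp False [ 0.09  0.75 -0.05  0.77  0.    1.84]
cutp True [ 0.09  0.75 -0.05  0.77  0.   -1.3 ]
grip clk6.0 gap0.410 gf39.5 [ 0.4864 -0.0286  0.0207] [-0.7 -0.   4.9] j6 2.93
lift clk6.7 gap0.407 gf39.8 [ 0.4855 -0.0284  0.1294] [-0.4 -0.3  0.4] j6 2.93
down True clk8.6 gap0.403 gf40.1 [ 0.5931 -0.1461  0.0287] [-1.   0.2  4.1] j6 2.78
done clk9.8 gap1.004 gf0.0 [ 0.5925 -0.1458  0.1293] [-0.   0.3 -0.5] j6 2.78
```

```bash
python3 - <<'E'
from h import *
pickplace((.48,-.162),90*D,stand(-.034,.042),90*D,.02,.008)
a=(.516,-.2865); b=tray(.036,0); H=.15
movep(P(a,H),down(97*D)); move_l(P(a,.004),.15); grab(110); st("cut grip")
move_l(P(a,H),.2); st("lift"); movep(P(b,H),down(YT+np.pi)); sleep(.3)
for c in("top","side"): cv2.imwrite(f"pics/{c}1.png",grab_frame(c)["img"][:,:,::-1])
E
python3 - <<'E'
import cv2,numpy as np
a=cv2.imread("pics/top1.png")[100:275,150:420];b=cv2.imread("pics/side1.png")[130:280,190:390]
cv2.imwrite("pics/c1.png",np.vstack([cv2.resize(a,(460,298),interpolation=2),cv2.resize(b,(460,300),interpolation=2)]))
E
```

```text
grip clk14.0 gap0.410 gf39.6 [ 0.4805 -0.1623  0.0207] [-1.6  1.   6.2] j6 -0.47
lift clk14.7 gap0.408 gf39.9 [ 0.4795 -0.1617  0.1293] [ 0.2  0.1 -0.4] j6 -0.47
down True clk16.6 gap0.411 gf40.2 [ 0.5932 -0.062   0.0287] [-1.1  0.2  5.1] j6 -0.23
done clk17.8 gap0.999 gf0.0 [ 0.5925 -0.0619  0.1293] [ 0.6 -0.6 -0.9] j6 -0.23
cut grip clk20.5 gap0.163 gf108.2 [ 0.5162 -0.2867  0.0047] [-0.7  0.7  6. ] j6 -0.75
lift clk21.4 gap0.156 gf107.9 [ 0.5153 -0.286   0.1488] [ 0.4  0.  -0.6] j6 -0.75
```

View pics/c1.png

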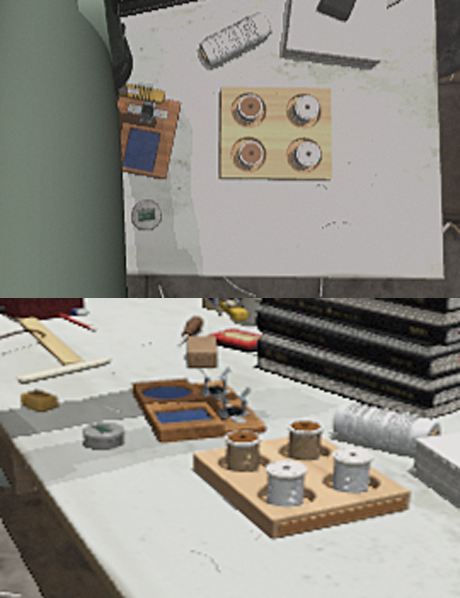

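Both reels stand in the right wells, and the cutter is held above the tray (yellow at about (147,90) in the composite). Next I press it in.

Run:
```python
from h import *
b=tray(.036,0)
move_l(P(b,.055),.15); st("above")
for z in (.040,.032,.027,.023,.0215,.020):
    r=move_l(P(b,z),.03,until_force=60); st("z%.4f %s"%(z,r))
    if r: break
```

```text
above clk24.2 gap0.165 gf107.9 [0.6678 0.1342 0.0558] [-0.7 -0.4 -0.7] j6 -1.30
z0.0400 False clk24.8 gap0.162 gf107.9 [0.6671 0.134  0.0399] [ 0.8 -0.1 -0.2] j6 -1.30
z0.0320 False clk25.2 gap0.167 gf107.9 [0.6676 0.134  0.0317] [ 3.   0.4 -3.5] j6 -1.30
z0.0270 False clk25.6 gap0.166 gf108.1 [0.6674 0.1341 0.0268] [ 4.   0.3 -1.5] j6 -1.30
z0.0230 False clk25.9 gap0.165 gf108.2 [0.6673 0.134  0.0227] [ 3.5  0.1 -2.1] j6 -1.30
z0.0215 False clk26.1 gap0.162 gf109.3 [0.6673 0.134  0.0226] [-0.5 -0.3  6.9] j6 -1.30
z0.0200 False clk26.4 gap0.168 gf110.4 [0.6673 0.1341 0.0226] [-2.8 -0.7 14.5] j6 -1.30
```

The cutter bottomed out at the seat height after the snap. I release it and move on to the tin and wax.

Run:
```python
from h import *
b=tray(.036,0)
let_go(); st("rel"); move_l(P(b,.14),.2)
pickplace((.501,.091),90*D+YT,tray(-.025,.045),90*D+YT,.006,.012)
pickplace((.470,.242),19.1*D,tray(-.025,-.045),90*D+YT,.006,.012)
set_joints([-1.405, 0.326, -0.193, 1.052, 0, 1.437]); sleep(.3)
fs={c:grab_frame(c) for c in("top","side")}
for n,z in dict(needle_tin=.033,beeswax=.031,cutter=.03).items():
    for d in silhouettes("top",n)[:1]:
        v,u=np.nonzero(d["mask"]); r=cv2.minAreaRect(ray(fs["top"],np.c_[u,v],z).astype(np.float32)*1000)
        print(n,round(d["score"],2),np.round(r[0]),np.round(r[1]),round(r[2],1),"tray frame",np.round(Rt.T@(np.array(r[0])-[631.7,140.5])))
a=fs["top"]["img"][135:220,165:355,::-1];b=fs["side"]["img"][150:260,220:380,::-1]
cv2.imwrite("pics/c2.png",np.vstack([cv2.resize(a,(640,286),interpolation=2),cv2.resize(b,(640,300)[::1],interpolation=2)]))
st("end")
```

```text
rel clk27.0 gap1.005 gf0.0 [0.667  0.1341 0.0199] [ 0.1 -0.3  0.2] j6 -1.30
grip clk30.6 gap0.518 gf39.9 [0.5016 0.091  0.007 ] [-1.4  0.3  7. ] j6 0.21
lift clk31.4 gap0.513 gf40.7 [0.5003 0.091  0.1292] [-0.8 -0.6 -0.9] j6 0.21
down True clk33.3 gap0.518 gf41.1 [0.6153 0.1893 0.0191] [-1.1  0.7  5.9] j6 0.36
done clk34.5 gap1.000 gf0.0 [0.6145 0.1891 0.1291] [ 0.2 -0.3  0.1] j6 0.36
grip clk37.1 gap0.339 gf39.5 [0.4703 0.2421 0.0067] [-1.4 -0.5  5.7] j6 1.57
lift clk37.9 gap0.333 gf39.2 [0.4693 0.2418 0.1291] [-0.3 -0.1 -0.4] j6 1.57
down True clk40.4 gap0.333 gf40.1 [0.5992 0.1007 0.0187] [-0.9 -0.8  6. ] j6 0.22
done clk41.7 gap1.002 gf0.0 [0.5984 0.1007 0.1291] [-0.8 -0.2 -1. ] j6 0.22
needle_tin 0.54 [614. 188.] [41. 44.] 0.7 tray frame [-26.  44.]
beeswax 0.63 [589.  95.] [10. 42.] 51.3 tray frame [-34. -52.]
cutter 0.77 [666. 141.] [160.  22.] 79.8 tray frame [33.  6.]
end clk45.0 gap1.004 gf0.0 [ 0.1625 -0.5252  0.2312] [-0.1 -0.5 -0.3] j6 1.44
```

View pics/c2.png

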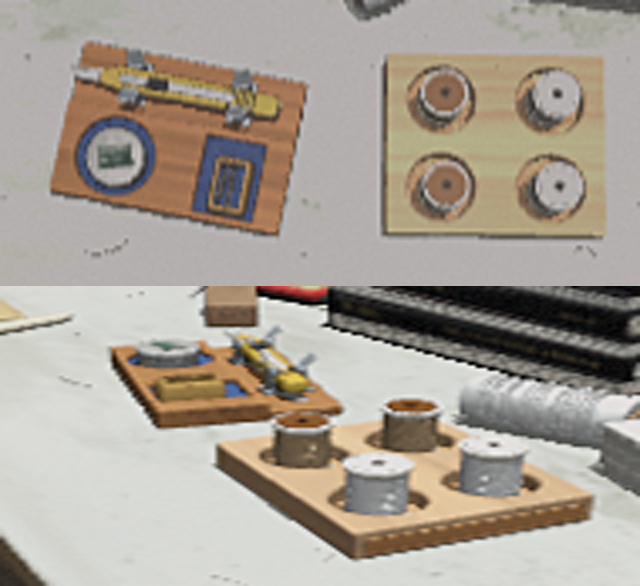

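All five things are in place in the picture. The wax (about (231,186) in the crop) sits slightly to the near side of its pocket, so I measure its margin by colour, relative to the pocket.

Run:
```python
from h import *
f=grab_frame("top"); im=f["img"].astype(int); print
sub=im[168:204,218:250]; 
blue=(im[:,:,2]>im[:,:,0]+15); 
roi=np.zeros_like(blue); roi[172:203,220:248]=1
v,u=np.nonzero(blue&roi); print("pocket hull px",cv2.minAreaRect(np.c_[u,v].astype(np.float32)))
r=cv2.minAreaRect((ray(f,np.c_[u,v],.014)).astype(np.float32)*1000); print("pocket tray",Rt.T@(np.array(r[0])-[631.7,140.5]),r)
p=ray(f,np.array([[231/3.368+165,186.5/3.365+135]]),.031)[0]; print("wax tray mm",1000*Rt.T@(p-[.6317,.1405]))
cv2.imwrite("pics/w.png",cv2.resize(f["img"][160:212,210:262,::-1],(520,520),interpolation=cv2.INTER_NEAREST))
```

```text
pocket hull px ((232.59616088867188, 187.51922607421875), (17.45433235168457, 22.357234954833984), 11.309932708740234)
pocket tray [-24.22491137 -43.89830816] ((600.016357421875, 101.64057922363281), (45.56156539916992, 58.77802658081055), 79.43885040283203)
wax tray mm [-33.00893153 -49.2510631 ]
```

View pics/w.png

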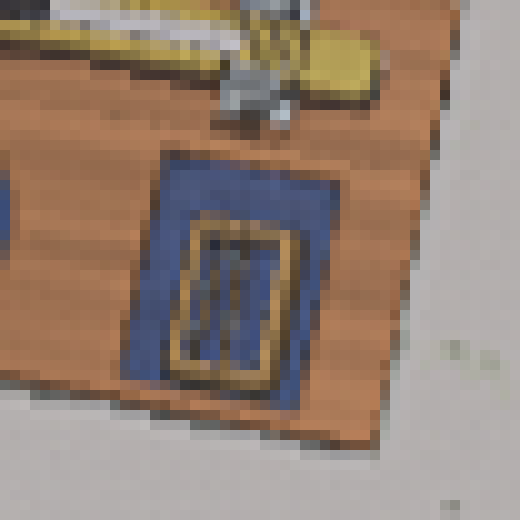

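The wax centre is about 8 mm nearer than the pocket centre, which is inside the 12 mm limit but against the edge. I regrip it and shift it 8 mm.

Run:
```python
from h import *
a=tray(-.033,-.046);b=tray(-.025,-.045);o=down(90*D+YT)
movep([.45,0,.2],o)
movep(P(a,.13),o); move_l(P(a,.0185),.12); grab(40); st("grip")
move_l(P(a,.035),.1); move_l(P(b,.035),.1); r=move_l(P(b,.016),.03,until_force=3); st("down %s"%r)
let_go(); move_l(P(b,.13),.2)
set_joints([-1.405, 0.326, -0.193, 1.052, 0, 1.437]); sleep(.5)
f=grab_frame("top");g=grab_frame("side")
cv2.imwrite("pics/w2.png",np.hstack([cv2.resize(f["img"][140:212,182:254,::-1],(400,400),interpolation=2),cv2.resize(g["img"][155:215,240:300,::-1],(400,400),interpolation=2)]))
st("end")
```

```text
grip clk49.6 gap0.335 gf39.7 [0.5913 0.1012 0.019 ] [-0.9 -0.4  3.8] j6 0.23
down True clk50.7 gap0.333 gf40.2 [0.5987 0.1007 0.019 ] [-1.2  0.4  5.4] j6 0.22
end clk55.3 gap0.997 gf0.0 [ 0.1625 -0.5252  0.2312] [-0.1 -0.9  0.8] j6 1.44
```

View pics/w2.png

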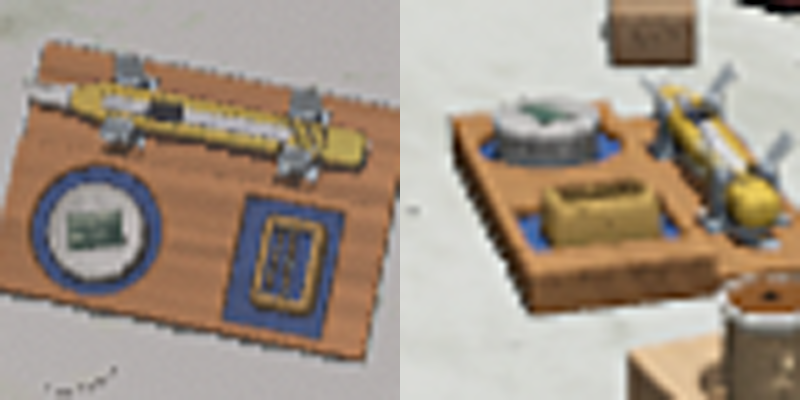

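The wax at (288,262) and the tin at (97,230) are now centred in their pockets, and the cutter lies in both clips, about 4 mm from midway.

```bash
python3 -c "
from cell import *
print(sign_off())"
```

```text
the job is handed in; nothing more can be done
None
```

The job is handed in at about 55 s on the robot's clock. Both reels stand in front of their own colours, the tin and wax lie flat in their pockets, and the cutter went down to its seat height in both clips. The pictures and readings agree, but I have not seen the judge's result.

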